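# Sort the toy parts into the workshop trays

### The arm

A 6-joint arm with a two-finger parallel gripper is mounted at the origin on the work surface. World frame = base frame: x ahead of the robot, y to its left, z up, the work surface at z = 0. Lengths are in m, angles in rad, forces in N, time in s.
With the tool pointing down it reaches from about 0.275 to 1 m from the base axis. Payload 8.4 kg.
Tool frame: the origin (TCP) lies on the centre line of the jaws, within the pads' length; the fingertips stand 17 mm ahead of it and the grasp point (between the pads) lies 2 mm behind it (bot.tcp_to_tips is the z of the fingertips in the tool frame, in m); z points along the fingers, y is the line along which they close (so a half turn about z gives the same grasp; the last joint's range is limited). The gripper opens to 85 mm and grips with 20 to 120 N. Pads are 22 mm wide; open, the fingers measure 114 mm over their backs; the gripper's body (76 mm by 85 mm) begins 54 mm behind the grasp point. The pads swing forward as they close: fully open they stand 13 mm farther back than shut.
Start: joints at [1.23, 0.353, 1.633, -0, 1.155, -0.002], TCP at [0.208, 0.589, 0.248] pointing down, gripper open.
Joint ranges: [-2.63, 2.63], [-0.92, 2.1], [0.06, 2.66], [-1.3, 4.44], [0, 2.69], [-3.02, 3.02]. Speed limits (rad/s): [2.22, 2.22, 2.79, 3.14, 3.14, 3.14].

### API

Orientations are given as a unit quaternion [x, y, z, w].
In Python, from workcell import bot, hand, kinematics, get_obs, vision, hand_in gives the robot as it stands. The module is installed in compiled form; this text tells all that it offers. Calls block until the motion is done:
- bot.reach(position, orientation): joint-space move of the TCP to a pose.
- bot.servo_line(position, ori=None, velocity=0.15): straight line of the TCP; ori=None keeps the orientation; velocity is the mean speed in m/s.
- bot.goto_joints(angles): joint-space move.
- hand.move_gripper(opening, strength=None): finger opening in m; strength is the grip in N (None keeps the last); returns when the fingers have stopped.
- bot.dwell(seconds).
- kinematics.solve_ik(position, orientation): joint angles nearest the present ones, or None.
- get_obs(): the state.
- vision.read_camera(name): name is "scene" or "side" or "wrist"; returns a dict with "frame" (400x640x3 uint8, red, green, blue), "intrinsics" (3x3 intrinsics, pixels), "view" (4x4, takes a point from world to camera coordinates). Camera axes: x right, y down, z forward; pixel columns grow to the right and rows downward; lengths in m; the calibration is good to about 2 mm. A picture is of the moment at which its call begins. There is no depth.
A pose or a line that the arm cannot do raises bot.IKError and nothing moves.
- hand_in(): hands the job in; it is judged then, once.
The state is a dict: "time_s": time; "joint_pos": joint angles; "joint_vel": joint speeds; "joint_efforts": joint torques, N m; "position": TCP position; "orientation": TCP orientation; "wrist_force": force on the tool from outside, world axes, zero at the start; "ft_torque": the same for the moment, N m; "gripper_width": finger opening in m; "grip_force": force on a finger pad.
Only numpy, scipy, OpenCV 4.12 (cv2) and the standard library are available. Lean on these libraries where they do the work, as an engineer would, in place of code of your own. Each camera call takes 0.05 s, during which the arm holds its last target. There are 200 camera calls.

### The job

Tidy up after the toy-making class: lay both wooden wheels flat, side by side, on the floor of the blue tray, stand both little houses upright on the floor of the dark wooden tray, and lay the marker flat on the floor of the white tray. Leave the glue bottle standing, without knocking it over.

Things in the scene. Friction and masses are not known exactly. Their poses are not given: they have to be found in the camera images.
- pale_wheel: Pale wooden toy wheel, a plain disc 56 mm across and 22 mm thick with six small dark dots on each face, lying flat on the bench. Origin: centre of the disc (11 mm above what it lies on); its z is the wheel's axis. About 40 g. Red hub spot.
- dark_wheel: Dark brown wooden toy wheel, a plain disc 56 mm across and 22 mm thick with six small dark dots on each face, lying flat on the bench. Origin: centre of the disc (11 mm above what it lies on); its z is the wheel's axis. About 40 g. Yellow hub spot.
- red_house: Little pale wooden house with a red roof: block 44 (its x) x 36 (its y) mm with upright walls to 34 mm, then a 45-degree gable roof, ridge along its x at 52 mm. A dark door and a yellow window on both gable ends. Stands upright on the bench. Origin: centre of the underside; z up. About 60 g.
- green_house: Little pale wooden house with a green roof: block 44 (its x) x 36 (its y) mm with upright walls to 34 mm, then a 45-degree gable roof, ridge along its x at 52 mm. A dark door and a yellow window on both gable ends. Stands upright on the bench. Origin: centre of the underside; z up. About 60 g.
- marker: Flat-sided marker pen, square in section 20 x 20 mm and 120 mm long, lying on a flat side (it does not roll): black barrel with a white band, orange cap. Origin: middle of its length, on its centre line (10 mm above what it lies on); x runs along it towards the cap. About 30 g.
- blue_tray: Blue plastic tray, for the wheels, fixed to the bench, open on top, 160 (its x) x 132 (its y) x 32 mm high outside; walls 5 mm, floor 5 mm, so 150 x 122 mm inside and the inner floor 5 mm above its origin. Origin: centre of the underside, on the bench; z up. Its long side points roughly away from the robot (yaw within 0.2 rad). Starts empty.
- dark_tray: Dark brown wooden tray, for the houses, fixed to the bench, open on top, 160 (its x) x 132 (its y) x 32 mm high outside; walls 5 mm, floor 5 mm, so 150 x 122 mm inside and the inner floor 5 mm above its origin. Origin: centre of the underside, on the bench; z up. Its long side points roughly away from the robot (yaw within 0.2 rad). Starts empty.
- white_tray: White plastic tray, for the marker, fixed to the bench, open on top, 160 (its x) x 132 (its y) x 32 mm high outside; walls 5 mm, floor 5 mm, so 150 x 122 mm inside and the inner floor 5 mm above its origin. Origin: centre of the underside, on the bench; z up. Its long side points roughly away from the robot (yaw within 0.2 rad). Starts empty.
- glue_bottle: White glue bottle with a yellow label and orange cap, 50 mm across, 140 mm tall, standing loose on the bench beyond the parts. Origin: centre of the underside; z up.
Mind the look-alikes: they are no part of the job. Leave any green look-alike of the pale_wheel alone. Leave any purple look-alike of the green_house alone.

How it is judged:
By the outcome, as a careful person would: the job done as asked, in the order asked, and still so for the second after the job is handed in, with the robot touching nothing.
It also fails if it takes over 120 s, if anything falls off the work surface, if the arm or the gripper's body presses on something with over 40 N, if the wrist force passes 120 N, or if a joint passes its speed limit or range.

## Working session

There is one attempt and no reset: what is moved stays moved. The work goes in short steps, each a Python script; the robot and the scene stay as the last script left them, time stands still between calls to the robot, and variables do not carry over. Pictures are saved under pics/ and viewed, at most 14 in all, crops included, and the job is handed in when it is done.

```bash
mkdir -p pics
python3 - <<'E'
from workcell import vision,get_obs
import cv2,numpy as np
for n in("scene","side"):
    d=vision.read_camera(n); cv2.imwrite(f"pics/{n}0.png",d["frame"][:,:,::-1]); np.savez(f"pics/{n}0.npz",**d)
    V=d["view"]; print(n,d["intrinsics"].round(1).tolist(),(-V[:3,:3].T@V[:3,3]).round(3), V[:3,:3].round(2).tolist())
o=get_obs();print(o["time_s"],o["orientation"],o["gripper_width"])
E
```

```text
scene [[460.2, 0.0, 315.8], [0.0, 460.2, 196.7], [0.0, 0.0, 1.0]] [1.084 0.314 0.971] [[-0.54, 0.84, -0.0], [0.72, 0.46, -0.52], [-0.44, -0.28, -0.85]]
side [[400.2, 0.0, 323.6], [0.0, 400.2, 208.2], [0.0, 0.0, 1.0]] [ 0.542 -0.937  0.692] [[1.0, -0.07, -0.01], [-0.04, -0.56, -0.83], [0.05, 0.82, -0.56]]
0.1 [ 1.68578011e-01  9.85688135e-01 -5.87423439e-04 -9.85113397e-05] 0.08542803115873875
```

View pics/scene0.png

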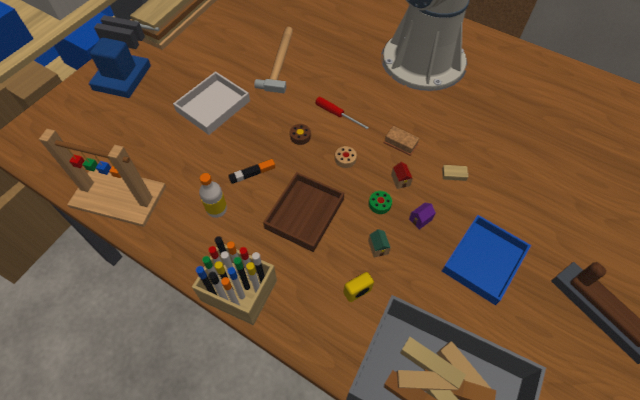

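View pics/side0.png

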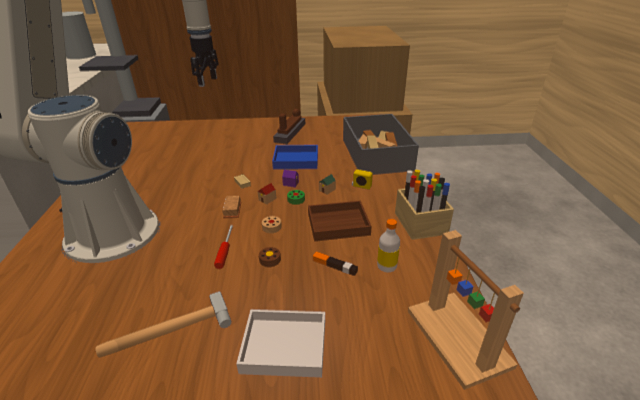

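Scene view: dark wheel (300,133), pale wheel (346,156), red house (402,175), green house (380,242), marker (252,171), glue (212,195). The white, dark and blue trays are at (211,102), (305,211) and (487,258). The look-alikes are the green wheel (380,202) and the purple house (423,215). The side view shows the same layout, with the glue at (389,250). I'll get a first set of positions from the scene and draw it as an overlay on both views.

```bash
cat > h.py <<'E'
import numpy as np,cv2
def unproj(d,uv,z):
    V=d["view"];R=V[:3,:3];c=-R.T@V[:3,3]
    r=R.T@np.linalg.inv(d["intrinsics"])@np.array([uv[0],uv[1],1.])
    return c+r*(z-c[2])/r[2]
def proj(d,P):
    P=np.atleast_2d(P);q=(d["view"][:3,:3]@P.T).T+d["view"][:3,3]
    q=(d["intrinsics"]@q.T).T;return q[:,:2]/q[:,2:]
def place(pts,x,y,yaw,z=0):
    c,s=np.cos(yaw),np.sin(yaw);pts=np.asarray(pts,float)
    return np.c_[x+c*pts[:,0]-s*pts[:,1],y+s*pts[:,0]+c*pts[:,1],z+pts[:,2]]
def circ(r,z): a=np.linspace(0,2*np.pi,24);return np.c_[r*np.cos(a),r*np.sin(a),0*a+z]
def rect(a,b,z): return np.array([[a,b,z],[-a,b,z],[-a,-b,z],[a,-b,z],[a,b,z]])
def model(k):
    if k=="wheel": return [circ(.028,.022),circ(.028,0)]
    if k=="house": return [rect(.022,.018,0),rect(.022,.018,.034),np.array([[-.022,0,.052],[.022,0,.052]])]
    if k=="marker": return [rect(.06,.01,.02),np.array([[.06,-.01,0],[.06,.01,0],[.06,.01,.02]])]
    if k=="tray": return [rect(.08,.066,.032),rect(.075,.061,.005),rect(.08,.066,0)]
    if k=="glue": return [circ(.025,0),circ(.025,.09)]
def draw(d,img,poses,s,off):
    for n,(k,x,y,w) in poses.items():
        for L in model(k):
            p=(proj(d,place(L,x,y,w))-off)*s
            cv2.polylines(img,[np.round(p).astype(int)],False,(0,255,255),1)
def fit(d,k,x0,mask):
    """pose by silhouette IoU (coarse) of convex hull vs mask"""
    from scipy.optimize import minimize
    M=cv2.resize(mask.astype(np.uint8),None,fx=4,fy=4,interpolation=cv2.INTER_NEAREST)
    P=np.vstack(model(k))
    def cost(v):
        h=cv2.convexHull(((proj(d,place(P,*v))+.5)*4*16).astype(np.int32))
        I=np.zeros_like(M);cv2.fillConvexPoly(I,h,1,shift=4)
        return 1-(I&M).sum()/max((I|M).sum(),1)
    x0=np.asarray(x0,float)
    best=None
    for w in x0[2]+np.linspace(-.4,.4,5):
        S=np.array([[0,0,0],[.008,0,0],[0,.008,0],[0,0,.2]])+[x0[0],x0[1],w]
        r=minimize(cost,S[0],method="Nelder-Mead",options=dict(initial_simplex=S,xatol=1e-4,fatol=1e-4))
        if best is None or r.fun<best.fun:best=r
    return best.x,best.fun
E
python3 - <<'E'
from h import *
d=dict(np.load("pics/scene0.npz"))
for n,uv,z in [("white",(211,102),.02),("dark",(305,211),.02),("blue",(487,258),.02),("dw",(300,133),.015),("pw",(346,156),.015),("rh",(402,175),.025),("gh",(380,242),.025),("gw",(380,202),.015),("ph",(423,215),.025),("mcap",(274,164),.01),("mend",(231,178),.01),("glue",(217,212),0),("wb1",(402,138),.01),("wb2",(456,172),.01),("sd",(345,112),.01)]:
    print(n,unproj(d,uv,z)[:2].round(3))
for n,(x0,x1,y0,y1) in dict(scene=(160,360,60,260),side=(200,420,140,380)).items():pass
i=cv2.imread("pics/scene0.png")[85:285,205:465];cv2.imwrite("pics/c1.png",cv2.resize(i,None,fx=3,fy=3,interpolation=cv2.INTER_CUBIC))
E
```

```text
white [ 0.495 -0.412]
dark [ 0.643 -0.002]
blue [0.523 0.408]
dw [ 0.449 -0.146]
pw [ 0.448 -0.005]
rh [0.429 0.145]
gh [0.62  0.188]
gw [0.521 0.135]
ph [0.504 0.239]
mcap [ 0.566 -0.148]
mend [ 0.66  -0.214]
glue [ 0.752 -0.186]
wb1 [0.313 0.088]
wb2 [0.336 0.253]
sd [ 0.317 -0.086]
```

View pics/c1.png

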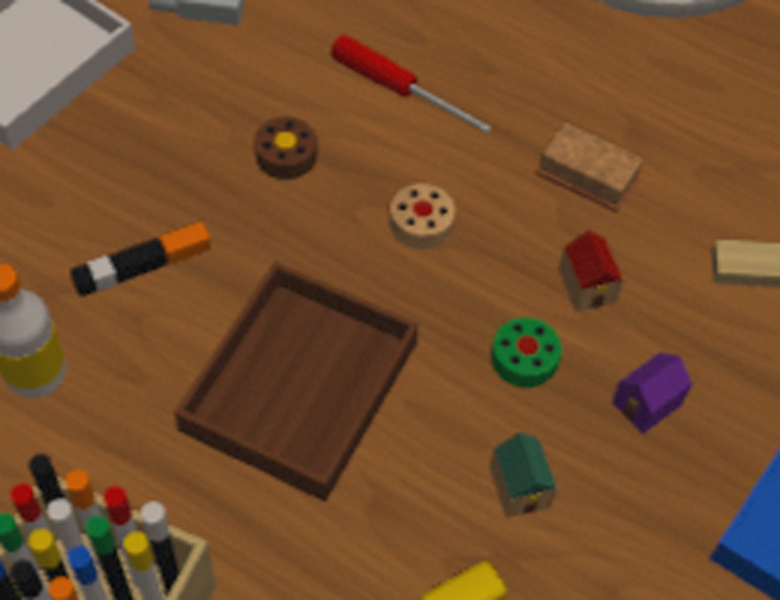

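The crop confirms the objects. The dark wheel hub is at scene pixel (300,132), the pale hub at (346,155), and both houses have a door end facing the camera. Next I'll take wrist views from hover poses to refine these.

```bash
cat >> h.py <<'E'
def q(close): # tool down, jaws closing along world angle `close`
    a=close+np.pi/2;return [np.cos(a/2),np.sin(a/2),0,0]
E
python3 - <<'E'
from workcell import *
from h import *
ims=[]
for i,p in enumerate([(.5,.38,.36),(.47,.1,.36),(.5,-.15,.36)]):
    bot.reach(p,q(np.arctan2(p[1],p[0])))
    d=vision.read_camera("wrist");np.savez(f"pics/w{i}.npz",**d);ims.append(d["frame"][:,:,::-1])
    V=d["view"];print(get_obs()["time_s"],get_obs()["joint_pos"],(-V[:3,:3].T@V[:3,3]).round(3),V[2,:3].round(2),d["intrinsics"][0,0])
I=np.vstack([np.hstack(ims[:2]),np.hstack([ims[2],ims[2]*0])])
cv2.imwrite("pics/wall.png",cv2.resize(I,(800,500),interpolation=cv2.INTER_AREA))
E
```

```text
1.5583 [ 6.49270911e-01  2.76685446e-01  1.49371643e+00  3.95765387e-04
  1.37211342e+00 -2.38357330e-03] [0.451 0.445 0.484] [ 0.19 -0.25 -0.95] 286.78150780079307
2.7 [ 2.08289677e-01  2.74272787e-02  1.78730938e+00  3.65557205e-04
  1.32651795e+00 -3.12564180e-03] [0.454 0.179 0.485] [ 0.07 -0.3  -0.95] 286.78150780079307
3.7417 [-2.92045932e-01  9.78934402e-02  1.71170737e+00  5.37463520e-04
  1.33228730e+00 -2.85246221e-03] [ 0.523 -0.072  0.485] [-0.09 -0.3  -0.95] 286.78150780079307
```

View pics/wall.png

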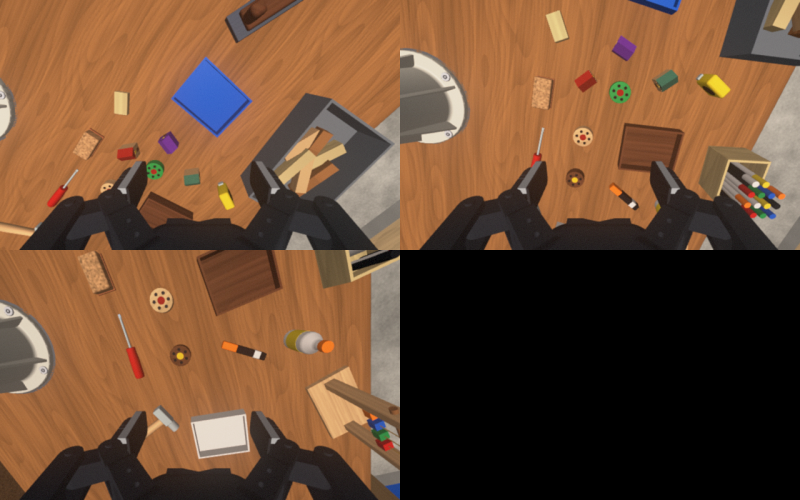

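The wrist views show all the targets. In view 0 (full-resolution pixels) the blue tray is at (338,154). In view 1 the red house is at (296,130), the green house at (424,128) and the dark tray at (400,235). In view 2 the pale wheel is at (257,80), the dark wheel at (288,170), the marker at (390,162) and the white tray at (352,297). Now I'll fit models to colour masks.

```bash
cat >> h.py <<'E'
_m=model
def model(k):
    if k=="roof": return [rect(.022,.018,.034),np.array([[-.022,0,.052],[.022,0,.052]])]
    return _m(k)
def hsv(d): return cv2.cvtColor(np.ascontiguousarray(d["frame"]),cv2.COLOR_RGB2HSV)
def blob(d,lo,hi,uv,close=1):
    """mask of the component nearest uv; hue may wrap (lo>hi)"""
    H=hsv(d);lo,hi=list(lo),list(hi)
    if lo[0]>hi[0]: m=cv2.inRange(H,(lo[0],*lo[1:]),(180,*hi[1:]))|cv2.inRange(H,(0,*lo[1:]),tuple(hi))
    else: m=cv2.inRange(H,tuple(lo),tuple(hi))
    if close>1:m=cv2.morphologyEx(m,cv2.MORPH_CLOSE,np.ones((close,close)))
    n,L,S,C=cv2.connectedComponentsWithStats(m)
    j=[i for i in range(1,n) if S[i,4]>=8]
    i=min(j,key=lambda i:np.hypot(*(C[i]-uv)));return L==i,C[i],S[i,4]
E
python3 - <<'E'
from h import *
W=[dict(np.load(f"pics/w{i}.npz")) for i in range(3)]
for i,uv in [(0,(338,154)),(1,(296,130)),(1,(424,128)),(1,(400,235)),(1,(640-640+350,220)),(2,(257,80)),(2,(288,170)),(2,(390,162)),(2,(370,158)),(2,(412,168)),(2,(352,297)),(2,(313,293)),(2,(330,190)),(1,(293,218))]:
    print(i,uv,hsv(W[i])[uv[1],uv[0]])
s=4
c=[cv2.resize(W[1]["frame"][95:165,260:460,::-1],None,fx=4,fy=4,interpolation=cv2.INTER_CUBIC),cv2.resize(W[2]["frame"][130:205,255:455,::-1],None,fx=4,fy=4,interpolation=cv2.INTER_CUBIC)]
cv2.imwrite("pics/c2.png",np.vstack(c))
E
```

```text
0 (338, 154) [110 186 201]
1 (296, 130) [  3 209 168]
1 (424, 128) [ 67  76 114]
1 (400, 235) [ 11 162 120]
1 (350, 220) [ 12 163 182]
2 (257, 80) [  3 201 166]
2 (288, 170) [ 23 210 233]
2 (390, 162) [  8 100  64]
2 (370, 158) [ 12 210 243]
2 (412, 168) [ 17  32 232]
2 (352, 297) [ 16  29 231]
2 (313, 293) [ 14  37 150]
2 (330, 190) [ 13 162 146]
1 (293, 218) [  3 208 178]
```

View pics/c2.png

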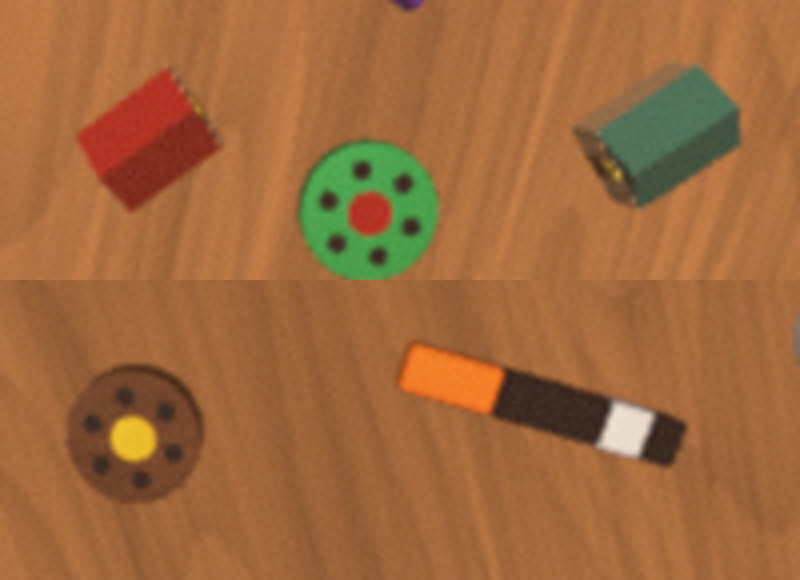

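The crop shows crisp roof, hub and marker outlines: red roof at (297,130), green roof at (427,128), marker from (358,150) to (424,170). I'll fit these now.

```bash
cat > est.py <<'E'
from h import *
import json
W=[dict(np.load(f"pics/w{i}.npz")) for i in range(3)]
E={}
def F(n,k,i,lo,hi,uv,g,kind=None,cl=5):
    m,c,a=blob(W[i],lo,hi,uv,cl);x,f=fit(W[i],k,g,m);E[n]=[kind or k,*x];print(n,a,x.round(4),round(f,3))
F("blue","tray",0,(100,120,60),(125,255,255),(338,154),(.52,.41,0))
m,c,a=blob(W[2],(0,0,100),(180,70,255),(352,297),5);print("white",a,unproj(W[2],c,.02))
F("white","tray",2,(0,0,100),(180,70,255),(352,297),(.495,-.412,0))
for n,i,lo,hi,uv in[("pale",2,(172,150,80),(8,255,255),(257,80)),("pale1",1,(172,150,80),(8,255,255),(293,218)),("darkw",2,(18,150,150),(32,255,255),(288,170))]:
    m,c,a=blob(W[i],lo,hi,uv);p=unproj(W[i],c,.022);E[n]=["wheel",p[0],p[1],0];print(n,a,p.round(4))
F("red","roof",1,(172,170,60),(8,255,255),(296,130),(.43,.145,.6),"house")
F("green","roof",1,(45,50,40),(95,255,255),(424,128),(.62,.19,.6),"house")
H=hsv(W[2]);
m=((H[...,0]<18)&(H[...,1]>190)&(H[...,2]>200))|(H[...,2]<90)|((H[...,1]<60)&(H[...,2]>150))
m=cv2.morphologyEx(m.astype(np.uint8),cv2.MORPH_CLOSE,np.ones((5,5)));n,L,S,C=cv2.connectedComponentsWithStats(m)
i=L[163,391];print(i,S[i]);x,f=fit(W[2],"marker",(.613,-.18,2.5),L==i);E["marker"]=["marker",*x];print("marker",x.round(4),f)
# dark tray: darker, in view 1
m=((H1:=hsv(W[1]))[...,2]<135)&(H1[...,0]<16);m=cv2.morphologyEx(m.astype(np.uint8),cv2.MORPH_OPEN,np.ones((3,3)))
n,L,S,C=cv2.connectedComponentsWithStats(m);i=L[235,400];print(i,S[i]);x,f=fit(W[1],"tray",(.643,-.002,0),L==i);E["darkt"]=["tray",*x];print("darkt",x.round(4),f)
d=dict(np.load("pics/side0.npz"));
json.dump(E,open("est.json","w"))
o=[]
for d,(x0,y0,w,h,s) in[(dict(np.load("pics/scene0.npz")),(165,65,375,240,2)),]:
    im=cv2.resize(np.ascontiguousarray(d["frame"][y0:y0+h,x0:x0+w,::-1]),None,fx=s,fy=s,interpolation=cv2.INTER_CUBIC);draw(d,im,E,s,(x0-.25,y0-.25));cv2.imwrite("pics/ov.png",im)
E
python3 est.py
```

```text
blue 8279 [ 0.5226  0.4049 -0.0673] 0.028
white 5860 [ 0.49326467 -0.40897627  0.02      ]
white 5860 [ 0.4917 -0.413  -0.1139] 0.022
pale 111 [ 0.4494 -0.0062  0.022 ]
pale1 74 [ 0.4497 -0.0059  0.022 ]
darkw 110 [ 0.4505 -0.1462  0.022 ]
red 693 [0.4288 0.1447 0.8296] 0.06
green 639 [0.6223 0.1874 0.8613] 0.157
32 [355 146  71  30 839]
marker [ 0.6173 -0.1831  2.5804] 0.14358679690991505
21 [ 348  197  130  146 9139]
darkt [ 0.6405 -0.0048  0.0873] 0.2620176394674726
```

View pics/ov.png

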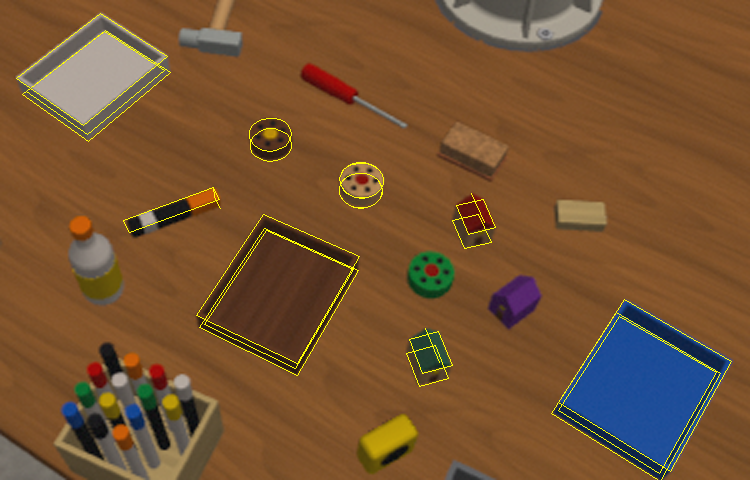

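The overlay matches wheels, houses and trays well, but the marker is a few degrees out: its drawn box sits on one side of the barrel at (172,210) in the crop. I'll refine the green roof, marker and dark tray masks offline and check tcp_to_tips.

```bash
cat > est2.py <<'E'
from h import *
import json
from workcell import bot,get_obs
W=[dict(np.load(f"pics/w{i}.npz")) for i in range(3)];E=json.load(open("est.json"))
m,c,a=blob(W[1],(35,30,25),(100,255,255),(427,128),3);x,f=fit(W[1],"roof",E["green"][1:],m);E["green"][1:]=list(x);print(a,x.round(4),f)
H=hsv(W[2]).astype(int)
m=np.zeros(H.shape[:2],np.uint8);s=np.s_[140:180,345:435]
h=H[s];m[s]=((h[...,1]>205)&(h[...,2]>150))|(h[...,2]<95)|((h[...,1]<110)&(h[...,2]>120))
m=cv2.morphologyEx(m,cv2.MORPH_OPEN,np.ones((3,3)));m=cv2.morphologyEx(m,cv2.MORPH_CLOSE,np.ones((5,5)))
n,L,S,C=cv2.connectedComponentsWithStats(m);i=1+S[1:,4].argmax();M=L==i
(cx,cy),wh,an=cv2.minAreaRect(np.argwhere(M)[:,::-1].astype(np.float32));print("rect",cx,cy,wh,an)
a=unproj(W[2],(cx-20,cy-20*(170.9-151.2)/68),.02)
b=cv2.boxPoints(((cx,cy),wh,an));l=sorted(b.tolist());e1=np.mean(l[:2],0);e2=np.mean(l[2:],0)
p,r=unproj(W[2],e1,.018),unproj(W[2],e2,.018);v=p-r;g=[*((p+r)/2)[:2],np.arctan2(v[1],v[0])];print("ends",p,r,np.linalg.norm(v),g)
x,f=fit(W[2],"marker",g,M);print("fit",x,f);E["marker"][1:]=list(x)
m=(hsv(W[1])[...,2]<140).astype(np.uint8);print(bot.tcp_to_tips,get_obs()["gripper_width"])
json.dump(E,open("est.json","w"))
o=[]
for d,(x0,y0,w,h) in[(W[1],(270,95,190,75)),(W[2],(255,135,190,75))]:
    im=cv2.resize(np.ascontiguousarray(d["frame"][y0:y0+h,x0:x0+w,::-1]),None,fx=4,fy=4,interpolation=cv2.INTER_CUBIC);draw(d,im,E,4,(x0-.4,y0-.4));o.append(im)
cv2.imwrite("pics/ov2.png",np.vstack(o))
E
python3 est2.py
```

```text
654 [0.6227 0.187  0.8241] 0.13722579581065475
rect 389.907470703125 160.40455627441406 (71.52938079833984, 13.304335594177246) 17.281496047973633
ends [ 0.56502832 -0.14814868  0.018     ] [ 0.66450774 -0.21402606  0.018     ] 0.11931464109813925 [np.float64(0.6147680253749497), np.float64(-0.1810873703236137), np.float64(2.5566740413406013)]
fit [ 0.61595168 -0.18227693  2.56865582] 0.13383678131742605
0.017 0.08514423069850831
```

View pics/ov2.png

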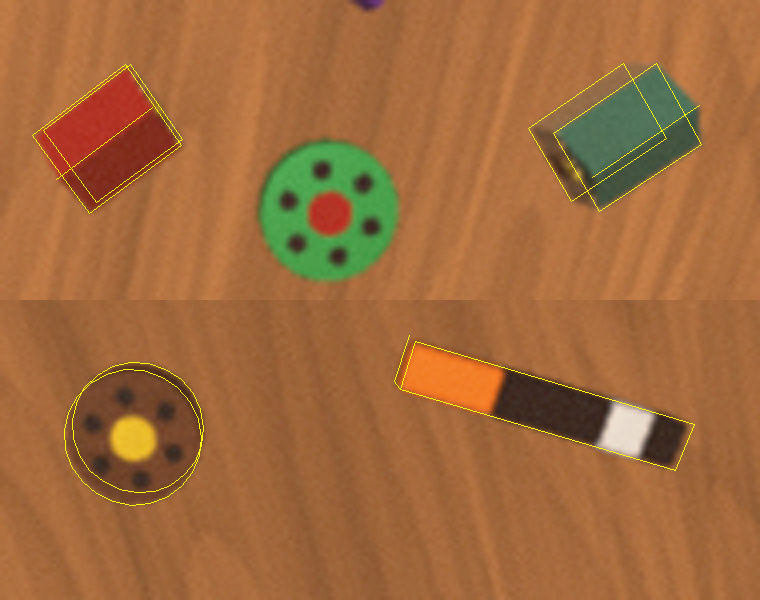

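The overlays now fit to about 1–2 mm: red roof, green house, dark wheel and marker all coincide with their boxes. Moving the wheels first.

```bash
cat > act.py <<'E'
from workcell import *
from h import *
import json
E=json.load(open("est.json"))
def tray(n,lx,ly):
    x,y,w=E[n][1:];return x+np.cos(w)*lx-np.sin(w)*ly,y+np.sin(w)*lx+np.cos(w)*ly,w
def pick(x,y,c,z,opn,minw):
    hand.move_gripper(opn,30)
    bot.reach([x,y,.2],q(c));bot.servo_line([x,y,z],velocity=.12)
    f=np.linalg.norm(get_obs()["wrist_force"]);hand.move_gripper(0,35)
    o=get_obs();print("picked",o["gripper_width"],o["grip_force"],"f",f)
    bot.servo_line([x,y,.2],velocity=.2);o=get_obs();print("lifted",o["gripper_width"],o["grip_force"],o["time_s"])
    assert o["gripper_width"]>minw,"no object"
def put(x,y,c,z,opn):
    bot.reach([x,y,.2],q(c));bot.servo_line([x,y,z],velocity=.12)
    print("down f",get_obs()["wrist_force"]);hand.move_gripper(opn);bot.servo_line([x,y,.2],velocity=.2);print(get_obs()["time_s"])
E
python3 - <<'E'
from act import *
for n,lx in(("pale",-.035),("darkw",.035)):
    _,x,y,_=E[n];tx,ty,w=tray("blue",lx,0);c=w+np.pi/2
    pick(x,y,c,.020,.08,.045);put(tx,ty,c,.0265,.068)
tx,ty,w=tray("blue",0,0)
bot.reach([tx-.0,ty-.2,.36],q(np.arctan2(ty-.2,tx)))
for n in("wrist","scene"):
    d=vision.read_camera(n);np.savez(f"pics/{n}1.npz",**d)
    cv2.imwrite(f"pics/{n}1.png",d["frame"][:,:,::-1])
a=cv2.imread("pics/wrist1.png");b=cv2.imread("pics/scene1.png")
cv2.imwrite("pics/p1.png",cv2.resize(np.vstack([a,b]),(480,600),interpolation=cv2.INTER_AREA))
E
```

```text
picked 0.05441750420859372 35.39022624492645 f 0.6399223693216767
lifted 0.05466064606360454 36.94671034812927 8.3833
down f [-0.15961329  0.28054107  0.22647892]
12.8167
picked 0.05457090076390543 35.493149757385254 f 0.3549218927136426
lifted 0.05476304558813464 36.981611251831055 18.15
down f [ 0.17673033  0.28409778 -1.23753189]
23.0583
```

View pics/p1.png

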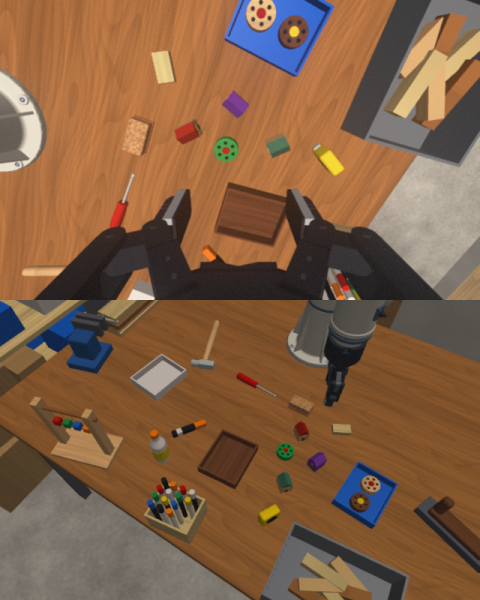

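The wheels lie flat side by side in the blue tray, at (262,12) and (293,31) in the wrist half of the picture. Houses next, then the marker, with a picture of each placing.

Run:
```python
from act import *
for n,lx in(("red",-.036),("green",.036)):
    _,x,y,w=E[n];tx,ty,tw=tray("darkt",lx,0)
    pick(x,y,w+np.pi/2,.022,.062,.028);put(tx,ty,tw+np.pi/2,.0285,.056)
bot.reach([.5,-.15,.36],q(-.29))
ims=[]
for n in("wrist","side"):
    d=vision.read_camera(n);np.savez(f"pics/{n}2.npz",**d);ims.append(d["frame"][:,:,::-1])
cv2.imwrite("pics/p2.png",cv2.resize(np.vstack(ims),(480,600),interpolation=cv2.INTER_AREA))
```

```text
picked 0.035372047555567776 35.255208131857216 f 0.4192173206355265
lifted 0.035321967929411204 34.93100667838007 29.225
down f [-0.63873816  0.63084533 -1.09916542]
33.0667
picked 0.03570883935002497 35.90887370053679 f 1.103663899477101
lifted 0.03531650056548988 35.29285602271557 37.125
down f [-0.14768112  0.05087419  0.04936897]
40.85
```

View pics/p2.png

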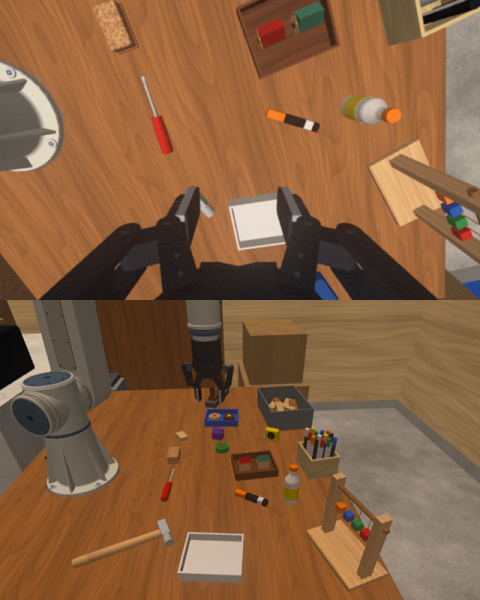

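Both houses stand upright in the dark tray, at (270,33) and (308,17) in the wrist half, and the marker and glue are undisturbed. Now the marker.

Run:
```python
from act import *
w=E["marker"][3];tx,ty,tw=tray("white",0,0)
pick(.6153,-.1817,w-np.pi/2,.021,.05,.012);put(tx,ty,tw+np.pi/2,.0275,.05)
bot.reach([.42,-.1,.42],q(-.2))
ims=[]
for n in("wrist","scene"):
    d=vision.read_camera(n);np.savez(f"pics/{n}3.npz",**d);ims.append(d["frame"][:,:,::-1])
bot.reach([.40,.15,.36],q(.36));d=vision.read_camera("side")
a=cv2.resize(ims[1][60:310,160:560],(560,350),interpolation=cv2.INTER_CUBIC);b=cv2.resize(d["frame"][140:390,190:450,::-1],None,fx=1,fy=1)
I=np.zeros((600,560,3),np.uint8);I[:350]=a;I[350:,:260]=b;c=cv2.resize(ims[0],(300,188));I[350:538,260:]=c
cv2.imwrite("pics/p3.png",I);print(get_obs()["time_s"])
```

```text
picked 0.01917020402578491 35.63347935676575 f 0.5004084327247609
lifted 0.018937675782969468 34.9686062335968 46.8833
down f [ 0.13957004 -1.02796667 -0.32462431]
50.9167
53.9167
```

View pics/p3.png

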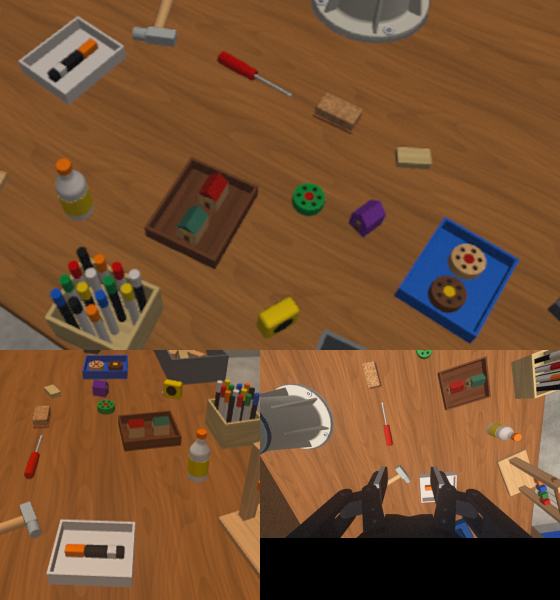

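Everything is in place: the marker is flat in the white tray (73,60), the houses are upright in the dark tray (214,190) and (193,224), the wheels are flat in the blue tray (468,259) and (448,292), and the glue is standing (73,190).

```bash
python3 -c "
from workcell import hand_in
print(hand_in())"
```

```text
the job is handed in; nothing more can be done
None
```

The job is handed in after about 54 s of robot time: the last pictures show both wheels flat in the blue tray, both houses upright in the dark tray, the marker flat in the white tray, and the glue bottle still standing.

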